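# Spice jars back onto their refill tubs

### The job

Put the four refilled spice jars away: stand each black-capped jar upright on its own refill tub on the turntable, the one whose lid has the colour of the sticker on the jar's cap, inside the lid's raised rim. They are glass, so set them down gently without tipping them, keep the tubs standing on the turntable, and leave the steel-capped honey jar where it is.

Things in the scene. Friction and masses are not known exactly. Their poses are not given: they have to be found in the camera images.
- jar_red: Squat round glass jar of red-brown paprika with a black twist cap that carries a round red sticker (34 mm) on its top; 54 mm across, 64 mm tall (straight glass to 43 mm, cap 50 mm across from 48 mm up), about 0.2 kg, loose, standing on the shelf. Origin at the centre of its underside, z up its axis.
- jar_yellow: Squat round glass jar of yellow turmeric with a black twist cap that carries a round yellow sticker (34 mm) on its top; 54 mm across, 64 mm tall (straight glass to 43 mm, cap 50 mm across from 48 mm up), about 0.2 kg, loose, standing on the shelf. Origin at the centre of its underside, z up its axis.
- jar_green: Squat round glass jar of dull green parsley with a black twist cap that carries a round green sticker (34 mm) on its top; 54 mm across, 64 mm tall (straight glass to 43 mm, cap 50 mm across from 48 mm up), about 0.2 kg, loose, standing on the shelf. Origin at the centre of its underside, z up its axis.
- jar_blue: Squat round glass jar of slate-blue poppy seed with a black twist cap that carries a round blue sticker (34 mm) on its top; 54 mm across, 64 mm tall (straight glass to 43 mm, cap 50 mm across from 48 mm up), about 0.2 kg, loose, standing on the shelf. Origin at the centre of its underside, z up its axis.
- tub_red: Round white plastic refill tub with a red lid, standing loose on the turntable, about 0.5 kg. 88 mm across, 69 mm tall: the lid's flat floor, on which the jar stands, lies 64 mm above the tub's underside and is 82 mm across inside a raised rim 5 mm high and 3 mm thick. Origin at the centre of the tub's underside, z up.
- tub_yellow: Round white plastic refill tub with a yellow lid, standing loose on the turntable, about 0.5 kg. 88 mm across, 69 mm tall: the lid's flat floor, on which the jar stands, lies 64 mm above the tub's underside and is 82 mm across inside a raised rim 5 mm high and 3 mm thick. Origin at the centre of the tub's underside, z up.
- tub_green: Round white plastic refill tub with a green lid, standing loose on the turntable, about 0.5 kg. 88 mm across, 69 mm tall: the lid's flat floor, on which the jar stands, lies 64 mm above the tub's underside and is 82 mm across inside a raised rim 5 mm high and 3 mm thick. Origin at the centre of the tub's underside, z up.
- tub_blue: Round white plastic refill tub with a blue lid, standing loose on the turntable, about 0.5 kg. 88 mm across, 69 mm tall: the lid's flat floor, on which the jar stands, lies 64 mm above the tub's underside and is 82 mm across inside a raised rim 5 mm high and 3 mm thick. Origin at the centre of the tub's underside, z up.
- honey_jar: Honey jar, amber with a plain silvery steel cap and no sticker, of the same shape and size as the spice jars (54 mm across, 64 mm tall), standing among them. Origin at the centre of its underside, z up.
- turntable: Lazy susan: round wooden disc, 320 mm across with a 7 mm edge, that turns stiffly on a fixed grey plastic base; it carries the four tubs. Origin on its axis at the shelf's surface, z up; the disc's top, where the tubs stand, is 36 mm above it. A small upside-down green funnel (64 mm across, 68 mm tall) stands among the jars and a mortar with its pestle (up to 150 mm tall) and a tea strainer beyond them; at least 30 mm is free all round every jar.

How it is judged:
At the end, for the whole second after the job is handed in: Each black-capped jar stands upright (0.08 rad), released and at rest, flat on the lid of its own colour's tub (axes within 15 mm, jar's underside 61 to 67 mm above the tub's). All tubs stand upright on the turntable, within 115 mm of its axis. Honey jar within 25 mm of its start (horizontal distance between jar_red and tub_red below 0.015 m and z of jar_red in the frame of tub_red between 0.061 and 0.067 m and angle between each of jar_red, jar_yellow, jar_green, jar_blue's own z axis and vertical below 0.08 rad and linear speed of each of jar_red, tub_red, jar_yellow, tub_yellow, jar_green, tub_green, jar_blue, tub_blue below 0.02 m/s and angular speed of each of jar_red, jar_yellow, jar_green, jar_blue below 0.2 rad/s and angle between each of tub_red, tub_yellow, tub_green, tub_blue's own z axis and vertical below 0.06 rad and horizontal distance between each of tub_red, tub_yellow, tub_green, tub_blue and turntable below 0.115 m and height (world z) of each of tub_red, tub_yellow, tub_green, tub_blue below 0.04 m and horizontal distance between jar_yellow and tub_yellow below 0.015 m and z of jar_yellow in the frame of tub_yellow between 0.061 and 0.067 m and horizontal distance between jar_green and tub_green below 0.015 m and z of jar_green in the frame of tub_green between 0.061 and 0.067 m and horizontal distance between jar_blue and tub_blue below 0.015 m and z of jar_blue in the frame of tub_blue between 0.061 and 0.067 m and distance of honey_jar from where it was at the start of the episode below 0.025 m); the robot touches nothing.
It fails at once if the honey jar is moved from its place or knocked over (distance of honey_jar from where it was at the start of the episode above 0.025 m).
It fails at once if a spice jar is dropped (falls free by more than about 10 mm) ((contact force between the fingers and jar_red below 0.2 N and linear speed of jar_red above 0.45 m/s) or (contact force between the fingers and jar_yellow below 0.2 N and linear speed of jar_yellow above 0.45 m/s) or (contact force between the fingers and jar_green below 0.2 N and linear speed of jar_green above 0.45 m/s) or (contact force between the fingers and jar_blue below 0.2 N and linear speed of jar_blue above 0.45 m/s)).
It fails at once if a spice jar is slammed or pressed hard on a tub (contact force between any of jar_red, jar_yellow, jar_green, jar_blue and tub_red above 60 N or contact force between any of jar_red, jar_yellow, jar_green, jar_blue and tub_yellow above 60 N or contact force between any of jar_red, jar_yellow, jar_green, jar_blue and tub_green above 60 N or contact force between any of jar_red, jar_yellow, jar_green, jar_blue and tub_blue above 60 N).
It fails at once if a spice jar is tipped over (angle between any of jar_red, jar_yellow, jar_green, jar_blue's own z axis and vertical above 0.8 rad).
It also fails if it takes over 104 s, if anything falls off the work surface, if the arm or the gripper's body presses on something with over 40 N, if the wrist force passes 120 N, or if a joint passes its speed limit or range.

### The arm

A 6-joint arm with a two-finger parallel gripper is mounted at the origin on the work surface. World frame = base frame: x ahead of the robot, y to its left, z up, the work surface at z = 0. Lengths are in m, angles in rad, forces in N, time in s.
With the tool pointing down it reaches from about 0.375 to 0.925 m from the base axis. Payload 5.7 kg.
Tool frame: the origin (TCP) lies midway between the tips of the shut fingers; the grasp point (between the pads) lies 19 mm behind it; z points along the fingers, y is the line along which they close (so a half turn about z gives the same grasp; the last joint's range is limited). The gripper opens to 85 mm and grips with 20 to 120 N. Pads are 22 mm wide; open, the fingers measure 114 mm over their backs; the gripper's body (76 mm by 85 mm) begins 54 mm behind the grasp point. The pads swing forward as they close: fully open they stand 13 mm farther back than shut.
Start: joints at [-1.25, 0.359, 1.51, -0, 1.272, -0.115], TCP at [0.253, -0.544, 0.231] pointing down, gripper open.
Joint ranges: [-2.97, 2.97], [-1.01, 2.36], [0.21, 2.38], [-0.96, 4.11], [0.2, 2.71], [-2.98, 2.98]. Speed limits (rad/s): [2.39, 2.39, 3.14, 3.14, 3.14, 3.14].

### API

Orientations are given as a rotation vector (axis times angle).
In Python, from workcell import manip gives the robot as it stands.
- The arm moves only by the tool move_arm, never from a script. Its argument "rows" is a list of rows, each a list of 3 entries, a list of its own where there are three numbers: the shift along the tool's x, y, z normalised to -1 to 1, where 1 is 0.02 m, then the turn, a rotation vector about the tool's x, y, z normalised to -1 to 1, where 1 is 0.12 rad, then the closure, from -1 (fully open) to 1 (shut). In form: [[[x, y, z], [rx, ry, rz], hand], ...]. A call has 1 to 8 rows; each row shifts and turns the commanded pose from where the row before left it, along the tool's axes as they then stand; what a row does not reach is not made up. A row lasts 1/12 s, in which the tool goes at most 41.7 mm and 7.16 degrees, less where a joint would pass 70% of its speed; a pose out of reach is approached as far as the arm can. A call with a number of a shift or a turn outside -1 to 1 is refused whole. A call with a gripper value outside its range is refused whole. The fingers move at their own pace and stop on an object; "grip_force" is the grip in N (left out, the last holds). Time passes only in rows, so rows that do not move let the fingers close. It gives the time, the measured TCP pose, the force, the opening and the grip force at its end, in the units of the state.
- manip.observe(): the state, without advancing time (a new reading comes with each control period).
- manip.read_camera(name): name is "side" or "top"; returns a dict with "color" (384x512x3 uint8, red, green, blue), "depth" (384x512 float32, m along the optical axis (not along the pixel's ray), 0 where there is no reading), "fx", "fy", "cx", "cy" (pixels), "dist" ([k1, k2, p1, p2, k3] as OpenCV has them; the pictures are not rectified), "cam_to_world" (4x4, takes a point from camera to world coordinates). Camera axes: x right, y up, looking along -z (the intrinsics and any distortion apply to the point x, -y, -z); pixel columns grow to the right and rows downward; lengths in m; the calibration is good to about 2 mm. A picture is of the moment at which its call begins.
- manip.job_done(): hands the job in; it is judged then, once.
Trained networks look in a picture, given as the dict that the camera call returned (one of the last four; its "shot" number tells which), for a name from the list of things; names that differ only in an ending like _2 or _b are one class to them, and where a whole thing is asked for, a point or a joint stands for the part that bears it (a point fixed in the world has none). Each returns a list of dicts, best first, with "conf" (0 to 1); they miss things now and then, are a little off and sometimes report something else, mostly with a low value. They report only what shows in the picture. A call takes as long as a camera call.
- manip.spot_in(query, picture): "position" ([x, y, z] in m, in world coordinates, good to about 4 mm: the middle of the surface that is visible of it).
- manip.place_of(query, picture): "position" ([x, y, z] in m, in world coordinates, good to about 4 mm: a listed point, or the origin of a listed thing).
The state is a dict: "t": time; "q": joint angles; "qd": joint speeds; "joint_efforts": joint torques, N m; "eef_pos": TCP position; "tcp_rot": TCP orientation; "ft_force": force on the tool from outside, world axes, zero at the start; "ft_torque": the same for the moment, N m; "grip_width": finger opening in m; "grip_force": force on a finger pad.
Only numpy, scipy, OpenCV 4.12 (cv2) and the standard library are available. Lean on these libraries where they do the work, as an engineer would, in place of code of your own. Each camera call takes 0.05 s, during which the arm holds its last target. There are 200 camera calls.

## Working session

There is one attempt and no reset: what is moved stays moved. The work goes in short steps, Python scripts to look and compute and a tool call to move; the robot and the scene stay as the last step left them, time stands still between calls to the robot, and variables do not carry over. Pictures are saved under pics/ and viewed, at most 14 in all, crops included, and the job is handed in when it is done.

Besides the shell and the picture viewer there is one more tool, called after ">>>" as name(argument=value, ...), one argument or row to a line, values as JSON. move_arm: Moves the arm, as the interface text tells. Scaled input: -1 to 1 covers 0.02 m each way for a shift and 0.12 rad each way for a turn. Its arguments: {"type":"object","properties":{"rows":{"type":"array","items":{"type":"array"}},"grip_force":{"type":"number"}},"required":["rows"]}

```bash
mkdir -p pics
cat > h.py <<'E'
import numpy as np, cv2
from workcell import manip
def save(p,n): cv2.imwrite('pics/'+n,p['color'][:,:,::-1])
def px2w(p,u,v,d=None):
    K=np.array([[p['fx'],0,p['cx']],[0,p['fy'],p['cy']],[0,0,1]])
    x,y=cv2.undistortPoints(np.array([[[u,v]]],float),K,np.array(p['dist'],float))[0,0]
    if d is None: d=p['depth'][int(round(v)),int(round(u))]
    return (np.array(p['cam_to_world'])@[x*d,-y*d,-d,1])[:3]
E
python3 - <<'E'
from h import *
for c in('top','side'):
    p=manip.read_camera(c); save(p,c+'0.png')
    print(c,np.round(p['cam_to_world'],3).tolist())
    for n in ['jar_red','jar_yellow','jar_green','jar_blue','honey_jar','tub_red','tub_yellow','tub_green','tub_blue','turntable']:
        print(n,[(np.round(r['position'],3).tolist(),round(r['conf'],2)) for r in manip.place_of(n,p)][:3])
s=manip.observe();print({k:np.round(v,3).tolist() for k,v in s.items()})
E
```

```text
top [[-0.016, 0.987, -0.159, 0.384], [-1.0, -0.02, -0.024, -0.054], [-0.027, 0.158, 0.987, 1.067], [0.0, 0.0, 0.0, 1.0]]
jar_red [([0.581, -0.215, 0.003], 0.8)]
jar_yellow [([0.588, -0.371, 0.001], 0.6)]
jar_green [([0.446, -0.066, 0.004], 0.68), ([0.581, -0.218, 0.002], 0.24)]
jar_blue [([0.574, -0.106, -0.001], 0.62), ([0.585, -0.371, 0.001], 0.5)]
honey_jar [([0.45, -0.36, -0.0], 0.69)]
tub_red [([0.609, 0.221, 0.033], 0.93), ([0.446, -0.067, 0.003], 0.43)]
tub_yellow [([0.532, 0.125, 0.034], 0.82)]
tub_green [([0.434, 0.2, 0.034], 0.91), ([0.53, 0.123, 0.036], 0.18)]
tub_blue [([0.517, 0.303, 0.037], 0.89)]
turntable [([0.524, 0.208, -0.002], 0.81), ([0.45, -0.361, -0.002], 0.51)]
side [[-0.982, 0.118, -0.15, 0.394], [-0.191, -0.632, 0.751, 0.675], [-0.006, 0.766, 0.643, 0.672], [0.0, 0.0, 0.0, 1.0]]
jar_red [([0.583, -0.213, 0.002], 0.55)]
jar_yellow [([0.581, -0.374, 0.002], 0.6)]
jar_green [([0.451, -0.071, 0.002], 0.69)]
jar_blue [([0.569, -0.101, 0.001], 0.76), ([0.449, -0.073, 0.002], 0.69)]
honey_jar [([0.449, -0.362, 0.002], 0.81), ([0.567, -0.105, -0.0], 0.33)]
tub_red [([0.611, 0.224, 0.04], 0.67)]
tub_yellow [([0.531, 0.12, 0.035], 0.59)]
tub_green [([0.429, 0.198, 0.036], 0.81), ([0.53, 0.121, 0.039], 0.25)]
tub_blue [([0.58, -0.372, 0.002], 0.69), ([0.512, 0.296, 0.036], 0.58)]
turntable [([0.524, 0.206, 0.002], 0.93), ([0.534, 0.122, 0.038], 0.53)]
{'t': 1.1, 'q': [-1.25, 0.359, 1.51, 0.0, 1.273, -0.115], 'qd': [0.001, 0.002, -0.001, -0.001, -0.001, 0.001], 'joint_efforts': [-0.0, -52.761, -27.905, -0.0, 0.002, 0.0], 'eef_pos': [0.253, -0.544, 0.231], 'tcp_rot': [-3.067, -0.679, 0.0], 'ft_force': [0.95, 0.19, -0.436], 'ft_torque': [-0.004, 0.028, 0.001], 'grip_force': 0.0, 'grip_width': 0.085}
```

View pics/top0.png

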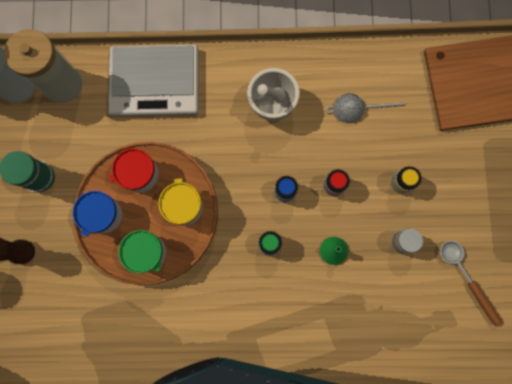

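View pics/side0.png

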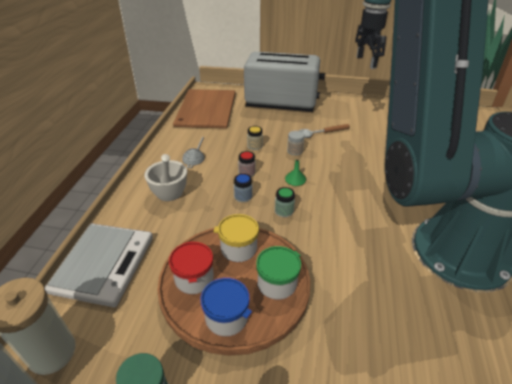

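Everything shows. In the top view the jars are at blue (287,187), red (337,181), yellow (408,178) and green (270,243), with honey at (407,241) and the funnel at (334,250). The tubs are at red (134,169), yellow (180,203), blue (97,213) and green (142,251). The side view agrees. Next I refine these from colour blobs on the known height planes.

```bash
cat >> h.py <<'E'
from scipy.spatial.transform import Rotation as R
def ray(p,u,v,z):
    a=np.array(p['cam_to_world'])[:3,3]; b=px2w(p,u,v,1.0); return a+(b-a)*(z-a[2])/(b[2]-a[2])
HUE={'red':0,'yellow':25,'green':70,'blue':112}
def proj(p,w):
    T=np.linalg.inv(np.array(p['cam_to_world'])); c=T@np.r_[w,1]
    K=np.array([[p['fx'],0,p['cx']],[0,p['fy'],p['cy']],[0,0,1]])
    return cv2.projectPoints(np.array([[c[0],-c[1],-c[2]]]),np.zeros(3),np.zeros(3),K,np.array(p['dist'],float))[0][0,0]
def blob(p,col,w,z,r):
    u,v=proj(p,np.array([w[0],w[1],z]))
    hsv=cv2.cvtColor(p['color'],cv2.COLOR_RGB2HSV).astype(int)
    dh=np.abs((hsv[...,0]-HUE[col]+90)%180-90)
    m=((dh<(9 if col in('red','yellow') else 16))&(hsv[...,1]>150)&(hsv[...,2]>70)).astype(np.uint8)
    yy,xx=np.mgrid[:384,:512]; m[(xx-u)**2+(yy-v)**2>r*r]=0
    n,l,s,c=cv2.connectedComponentsWithStats(m)
    if n<2: return None
    i=1+np.argmax(s[1:,4]); q=ray(p,c[i][0],c[i][1],z)
    ys,xs=np.nonzero(l==i); d=p['depth'][ys,xs]; zz=np.median([px2w(p,a,b)[2] for a,b in list(zip(xs,ys))[::5]])
    return np.round(q,4)[:2],int(s[i,4]),round(float(zz),3)
def go(t,n,yaw=0):
    s=manip.observe(); M=R.from_rotvec(s['tcp_rot']); d=M.inv().apply(np.array(t)-s['eef_pos'])/.02/n
    print('t',round(s['t'],2),'pos',np.round(s['eef_pos'],4),'row',np.round(d,2).tolist(),'x',n)
E
python3 - <<'E'
from h import *
J=dict(red=(.582,-.214),yellow=(.585,-.372),green=(.448,-.068),blue=(.572,-.104))
T=dict(red=(.61,.222),yellow=(.531,.123),green=(.432,.199),blue=(.515,.30))
for c in('top','side'):
    p=manip.read_camera(c)
    for k in J: print(c,k,'jar',blob(p,k,J[k],.064,16),'tub',blob(p,k,T[k],.105,32))
E
```

```text
top red jar (array([ 0.5798, -0.2173]), 235, 0.064) tub (array([0.6048, 0.2205]), 1469, 0.1)
top yellow jar (array([ 0.583 , -0.3704]), 242, 0.063) tub (array([0.5318, 0.1201]), 1541, 0.1)
top green jar (array([ 0.4481, -0.0671]), 213, 0.063) tub (array([0.431 , 0.1977]), 1377, 0.1)
top blue jar (array([ 0.5681, -0.1054]), 219, 0.064) tub (array([0.5144, 0.2965]), 1368, 0.1)
side red jar (array([ 0.5805, -0.2151]), 73, 0.064) tub (array([0.6033, 0.2284]), 1358, 0.099)
side yellow jar (array([ 0.5838, -0.3668]), 50, 0.065) tub (array([0.5308, 0.1298]), 1032, 0.1)
side green jar None tub None
side blue jar (array([ 0.5685, -0.1024]), 81, 0.064) tub (array([0.5138, 0.3066]), 1601, 0.099)
```

```bash
python3 -c "
from h import *
go([.568,-.104,.12],28)"
```

```text
t 1.2 pos [ 0.2533 -0.5439  0.2313] row [0.84, -0.47, 0.2] x 28
```

>>> move_arm(
  rows=[
    [[0.98,-0.55,0.1],[0,0,0],-1],
    [[0.98,-0.55,0.1],[0,0,0],-1],
    [[0.98,-0.55,0.1],[0,0,0],-1],
    [[0.98,-0.55,0.1],[0,0,0],-1],
    [[0.98,-0.55,0.1],[0,0,0],-1],
    [[0.98,-0.55,0.1],[0,0,0],-1],
    [[0.98,-0.55,0.1],[0,0,0],-1],
    [[0.98,-0.55,0.1],[0,0,0],-1],
  ],
  grip_force=30,
)

```text
t: 1.87
eef_pos: [0.3588, -0.3971, 0.2153]
tcp_rot: [3.067, 0.679, 0.0]
ft_force: [0.5, 0.6, 0.4]
grip_width: 0.0858
grip_force: 0.0
```

>>> move_arm(
  rows=[
    [[0.98,-0.55,0.2],[0,0,0],-1],
    [[0.98,-0.55,0.2],[0,0,0],-1],
    [[0.98,-0.55,0.2],[0,0,0],-1],
    [[0.98,-0.55,0.2],[0,0,0],-1],
    [[0.98,-0.55,0.2],[0,0,0],-1],
    [[0.98,-0.55,0.2],[0,0,0],-1],
    [[0.98,-0.55,0.2],[0,0,0],-1],
    [[0.98,-0.55,0.2],[0,0,0],-1],
  ],
)

```text
t: 2.53
eef_pos: [0.4639, -0.2511, 0.1832]
tcp_rot: [3.067, 0.679, 0.0]
ft_force: [0.7, -0.4, -0.2]
grip_width: 0.0853
grip_force: 0.0
```

>>> move_arm(
  rows=[
    [[0.98,-0.55,0.3],[0,0,0],-1],
    [[0.98,-0.55,0.3],[0,0,0],-1],
    [[0.98,-0.55,0.3],[0,0,0],-1],
    [[0.98,-0.55,0.3],[0,0,0],-1],
    [[0.98,-0.55,0.3],[0,0,0],-1],
    [[0.98,-0.55,0.3],[0,0,0],-1],
    [[0.98,-0.55,0.3],[0,0,0],-1],
    [[0.98,-0.55,0.3],[0,0,0],-1],
  ],
)

```text
t: 3.2
eef_pos: [0.569, -0.105, 0.1351]
tcp_rot: [3.067, 0.679, 0.0]
ft_force: [0.6, -0.5, -0.8]
grip_width: 0.0858
grip_force: 0.0
```

```bash
python3 -c "
from h import *
go([.568,-.104,.01],8); go([.568,-.104,.12],1)
print(manip.observe()['tcp_rot'])"
```

```text
t 3.2 pos [ 0.569  -0.105   0.1351] row [-0.0, -0.01, 0.78] x 8
t 3.2 pos [ 0.569  -0.105   0.1351] row [-0.02, -0.07, 0.75] x 1
[3.06725871e+00 6.79203097e-01 3.22760534e-04]
```

>>> move_arm(
  rows=[
    [[0,0,0.9],[0,0,0],-1],
    [[0,0,0.9],[0,0,0],-1],
    [[0,0,0.9],[0,0,0],-1],
    [[0,0,0.9],[0,0,0],-1],
    [[0,0,0.9],[0,0,0],-1],
    [[0,0,0.9],[0,0,0],-1],
    [[0,0,0.55],[0,0,0],-1],
    [[0,0,0.3],[0,0,0],-1],
  ],
)

```text
t: 3.87
eef_pos: [0.5674, -0.1057, 0.0088]
tcp_rot: [-3.066, -0.679, 0.003]
ft_force: [-0.4, -0.5, 0.9]
grip_width: 0.0854
grip_force: 0.0
```

>>> move_arm(
  rows=[
    [[0,0,0],[0,0,0],1],
    [[0,0,0],[0,0,0],1],
    [[0,0,0],[0,0,0],1],
    [[0,0,0],[0,0,0],1],
    [[0,0,0],[0,0,0],1],
    [[0,0,0],[0,0,0],1],
    [[0,0,0],[0,0,0],1],
  ],
)

```text
t: 4.45
eef_pos: [0.569, -0.1061, 0.0114]
tcp_rot: [3.067, 0.679, 0.002]
ft_force: [0.2, 0.6, 6.2]
grip_width: 0.0534
grip_force: 32.4
```

>>> move_arm(
  rows=[
    [[0,0,-0.5],[0,0,0],1],
    [[0,0,-1],[0,0,0],1],
    [[0,0,-1],[0,0,0],1],
    [[0.15,-0.5,-1],[0,0,0],1],
    [[0.3,-0.97,-1],[0,0,0],1],
    [[0.3,-0.97,-1],[0,0,0],1],
    [[0.3,-0.97,-1],[0,0,0],1],
    [[0.3,-0.97,-1],[0,0,0],1],
  ],
)

```text
t: 5.12
eef_pos: [0.555, -0.0144, 0.1617]
tcp_rot: [-3.067, -0.679, 0.0]
ft_force: [0.1, 0.1, -1.9]
grip_width: 0.0532
grip_force: 32.5
```

>>> move_arm(
  rows=[
    [[0.3,-0.97,-1],[0,0,0],1],
    [[0.3,-0.97,-0.5],[0,0,0],1],
    [[0.3,-0.97,0],[0,0,0],1],
    [[0.3,-0.97,0],[0,0,0],1],
    [[0.3,-0.97,0],[0,0,0],1],
    [[0.3,-0.97,0],[0,0,0],1],
    [[0.3,-0.97,0],[0,0,0],1],
    [[0.3,-0.97,0],[0,0,0],1],
  ],
)

```text
t: 5.78
eef_pos: [0.533, 0.1466, 0.1908]
tcp_rot: [-3.067, -0.679, 0.0]
ft_force: [-0.1, -0.4, -1.5]
grip_width: 0.0533
grip_force: 32.5
```

```bash
python3 -c "
from h import *
go([.514,.299,.16],8);print(manip.observe()['ft_force'],manip.observe()['grip_force'])"
```

```text
t 5.78 pos [0.533  0.1466 0.1908] row [0.29, -0.91, 0.19] x 8
[-0.11912892 -0.39890543 -1.50155311] 32.46278332080692
```

>>> move_arm(
  rows=[
    [[0.3,-0.97,0],[0,0,0],1],
    [[0.3,-0.97,0],[0,0,0],1],
    [[0.3,-0.97,0.1],[0,0,0],1],
    [[0.3,-0.97,0.2],[0,0,0],1],
    [[0.3,-0.97,0.3],[0,0,0],1],
    [[0.3,-0.97,0.4],[0,0,0],1],
    [[0.3,-0.9,0.3],[0,0,0],1],
    [[0.2,-0.6,0.2],[0,0,0],1],
  ],
)

```text
t: 6.45
eef_pos: [0.5126, 0.2993, 0.16]
tcp_rot: [-3.067, -0.68, 0.001]
ft_force: [0.4, -0.5, -2.4]
grip_width: 0.0531
grip_force: 32.4
```

Run:
```python
from h import *
p=manip.read_camera('top');save(p,'t1.png');print(blob(p,'blue',(.514,.299),.2134,18))
q=manip.read_camera('side');save(q,'s1.png')
go([.514,.299,.112],1)
```

```text
(array([0.5004, 0.2939]), 13, 0.212)
t 6.55 pos [0.5127 0.2993 0.1598] row [0.06, 0.04, 2.39] x 1
```

View pics/s1.png

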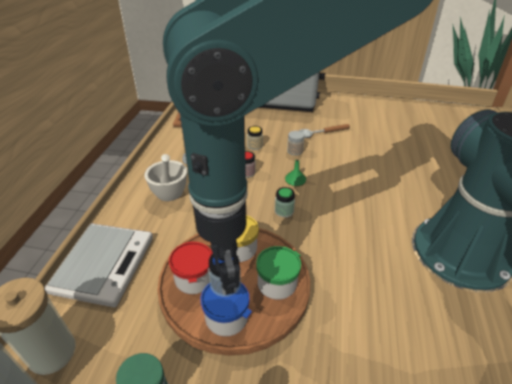

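The jar hangs above the blue lid at about (226,300). I lower it gently.

>>> move_arm(
  rows=[
    [[0,0,0.5],[0,0,0],1],
    [[0,0,0.6],[0,0,0],1],
    [[0,0,0.5],[0,0,0],1],
    [[0,0,0.35],[0,0,0],1],
    [[0,0,0.2],[0,0,0],1],
    [[0,0,0.1],[0,0,0],1],
    [[0,0,0.08],[0,0,0],1],
    [[0,0,0.05],[0,0,0],1],
  ],
)

```text
t: 7.22
eef_pos: [0.5139, 0.2979, 0.1128]
tcp_rot: [-3.067, -0.679, -0.001]
ft_force: [-0.1, -0.1, -2.2]
grip_width: 0.0528
grip_force: 32.5
```

>>> move_arm(
  rows=[
    [[0,0,0.03],[0,0,0],1],
    [[0,0,0.03],[0,0,0],1],
    [[0,0,0],[0,0,0],1],
  ],
)

```text
t: 7.47
eef_pos: [0.5138, 0.298, 0.1118]
tcp_rot: [-3.067, -0.679, -0.001]
ft_force: [0.3, -1.1, -1.8]
grip_width: 0.0531
grip_force: 32.5
```

>>> move_arm(
  rows=[
    [[0,0,0.04],[0,0,0],1],
    [[0,0,0.04],[0,0,0],1],
    [[0,0,0],[0,0,0],1],
  ],
)

```text
t: 7.72
eef_pos: [0.5143, 0.2982, 0.1113]
tcp_rot: [-3.067, -0.679, -0.003]
ft_force: [-2.1, -1.3, 6.9]
grip_width: 0.0529
grip_force: 33.2
```

Contact felt at z 0.1113, so I release and retreat.

>>> move_arm(
  rows=[
    [[0,0,0],[0,0,0],-1],
    [[0,0,0],[0,0,0],-1],
    [[0,0,0],[0,0,0],-1],
    [[0,0,0],[0,0,0],-1],
    [[0,0,-0.6],[0,0,0],-1],
    [[0,0,-1],[0,0,0],-1],
    [[0,0,-1],[0,0,0],-1],
    [[0,0,-1],[0,0,0],-1],
  ],
)

```text
t: 8.38
eef_pos: [0.5133, 0.2978, 0.1824]
tcp_rot: [3.067, 0.679, -0.002]
ft_force: [0.6, 0.5, -0.9]
grip_width: 0.085
grip_force: 0.0
```

Run:
```python
from h import *
go([.580,-.216,.13],28);go([.580,-.216,.13],1)
```

```text
t 8.38 pos [0.5133 0.2978 0.1824] row [-0.28, 0.88, 0.09] x 28
t 8.38 pos [0.5133 0.2978 0.1824] row [-7.82, 24.7, 2.62] x 1
```

>>> move_arm(
  rows=[
    [[-0.31,0.98,-0.5],[0,0,0],-1],
    [[-0.31,0.98,0],[0,0,0],-1],
    [[-0.31,0.98,0],[0,0,0],-1],
    [[-0.31,0.98,0],[0,0,0],-1],
    [[-0.31,0.98,0],[0,0,0],-1],
    [[-0.31,0.98,0],[0,0,0],-1],
    [[-0.31,0.98,0],[0,0,0],-1],
    [[-0.31,0.98,0],[0,0,0],-1],
  ],
)

```text
t: 9.05
eef_pos: [0.5348, 0.1339, 0.1918]
tcp_rot: [-3.067, -0.679, 0.0]
ft_force: [0.6, -0.3, 0.3]
grip_width: 0.0852
grip_force: 0.0
```

>>> move_arm(
  rows=[
    [[-0.31,0.98,0],[0,0,0],-1],
    [[-0.31,0.98,0],[0,0,0],-1],
    [[-0.31,0.98,0],[0,0,0],-1],
    [[-0.31,0.98,0],[0,0,0],-1],
    [[-0.31,0.98,0],[0,0,0],-1],
    [[-0.31,0.98,0],[0,0,0],-1],
    [[-0.31,0.98,0],[0,0,0],-1],
    [[-0.31,0.98,0],[0,0,0],-1],
  ],
)

```text
t: 9.72
eef_pos: [0.5561, -0.0293, 0.1918]
tcp_rot: [-3.067, -0.679, 0.0]
ft_force: [0.2, -0.1, -0.4]
grip_width: 0.0854
grip_force: 0.0
```

>>> move_arm(
  rows=[
    [[-0.31,0.98,0.2],[0,0,0],-1],
    [[-0.31,0.98,0.4],[0,0,0],-1],
    [[-0.31,0.98,0.4],[0,0,0],-1],
    [[-0.31,0.98,0.5],[0,0,0],-1],
    [[-0.31,0.98,0.5],[0,0,0],-1],
    [[-0.31,0.98,0.4],[0,0,0],-1],
    [[-0.31,0.98,0.3],[0,0,0],-1],
    [[-0.31,0.98,0.3],[0,0,0],-1],
  ],
)

```text
t: 10.38
eef_pos: [0.5772, -0.1922, 0.1312]
tcp_rot: [-3.067, -0.679, 0.001]
ft_force: [0.1, -0.3, 0.6]
grip_width: 0.0853
grip_force: 0.0
```

Run:
```python
from h import *
go([.580,-.216,.01],1)
p=manip.read_camera('top');save(p,'t2.png');print(blob(p,'blue',(.514,.299),.164,20),blob(p,'red',(.58,-.216),.064,18))
p=manip.read_camera('side');print(blob(p,'blue',(.514,.299),.164,14))
```

```text
t 10.38 pos [ 0.5772 -0.1922  0.1312] row [-0.37, 1.14, 6.06] x 1
(array([0.5146, 0.2977]), 250, 0.164) (array([ 0.5729, -0.2164]), 134, 0.063)
(array([0.5146, 0.2998]), 269, 0.163)
```

View pics/t2.png

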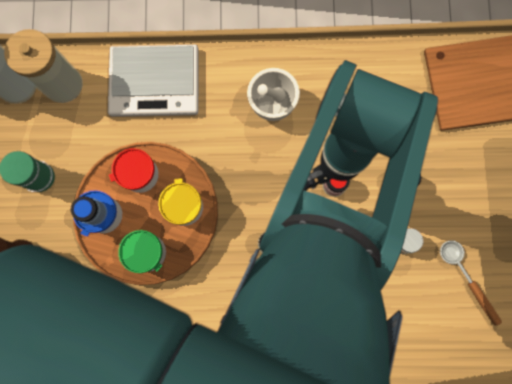

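The blue jar stands on its lid at about (92,208), cap top at z 0.164. Next I grasp red.

>>> move_arm(
  rows=[
    [[-0.19,0.57,0.4],[0,0,0],-1],
    [[-0.18,0.57,0.6],[0,0,0],-1],
    [[0,0,0.95],[0,0,0],-1],
    [[0,0,1],[0,0,0],-1],
    [[0,0,1],[0,0,0],-1],
    [[0,0,1],[0,0,0],-1],
    [[0,0,0.7],[0,0,0],-1],
    [[0,0,0.4],[0,0,0],-1],
  ],
)

```text
t: 11.15
eef_pos: [0.5788, -0.2144, 0.0082]
tcp_rot: [-3.065, -0.68, 0.004]
ft_force: [-0.9, -0.8, 0.5]
grip_width: 0.0855
grip_force: 0.0
```

>>> move_arm(
  rows=[
    [[0,0,0],[0,0,0],1],
    [[0,0,0],[0,0,0],1],
    [[0,0,0],[0,0,0],1],
    [[0,0,0],[0,0,0],1],
    [[0,0,0],[0,0,0],1],
    [[0,0,0],[0,0,0],1],
    [[0,0,0],[0,0,0],1],
  ],
)

```text
t: 11.73
eef_pos: [0.5809, -0.2154, 0.0118]
tcp_rot: [3.066, 0.679, 0.002]
ft_force: [0.2, 0.3, 4.9]
grip_width: 0.053
grip_force: 32.3
```

Run:
```python
from h import *
go([.606,.222,.16],1)
```

```text
t 11.73 pos [ 0.5809 -0.2154  0.0118] row [10.38, -19.29, -7.42] x 1
```

>>> move_arm(
  rows=[
    [[0,0,-0.5],[0,0,0],1],
    [[0,0,-1],[0,0,0],1],
    [[0,0,-1],[0,0,0],1],
    [[0.3,-0.5,-1],[0,0,0],1],
    [[0.52,-0.97,-1],[0,0,0],1],
    [[0.52,-0.97,-1],[0,0,0],1],
    [[0.52,-0.97,-1],[0,0,0],1],
    [[0.52,-0.97,-1],[0,0,0],1],
  ],
)

```text
t: 12.4
eef_pos: [0.5857, -0.1145, 0.1622]
tcp_rot: [-3.067, -0.678, 0.001]
ft_force: [0.5, 0.5, -2.6]
grip_width: 0.0531
grip_force: 32.4
```

>>> move_arm(
  rows=[
    [[0.52,-0.97,-1],[0,0,0],1],
    [[0.52,-0.97,0],[0,0,0],1],
    [[0.52,-0.97,0],[0,0,0],1],
    [[0.52,-0.97,0],[0,0,0],1],
    [[0.52,-0.97,0],[0,0,0],1],
    [[0.52,-0.97,0],[0,0,0],1],
    [[0.52,-0.97,0],[0,0,0],1],
    [[0.52,-0.97,0],[0,0,0],1],
  ],
)

```text
t: 13.07
eef_pos: [0.5955, 0.0613, 0.1812]
tcp_rot: [-3.067, -0.679, 0.001]
ft_force: [0.4, 0.6, -2.6]
grip_width: 0.053
grip_force: 32.4
```

Run:
```python
from h import *
go([.606,.222,.16],1)
```

```text
t 13.07 pos [0.5955 0.0613 0.1812] row [3.87, -7.06, 1.06] x 1
```

>>> move_arm(
  rows=[
    [[0.52,-0.95,0],[0,0,0],1],
    [[0.52,-0.95,0],[0,0,0],1],
    [[0.52,-0.95,0],[0,0,0],1],
    [[0.52,-0.95,0.1],[0,0,0],1],
    [[0.52,-0.95,0.2],[0,0,0],1],
    [[0.52,-0.95,0.3],[0,0,0],1],
    [[0.45,-0.82,0.3],[0,0,0],1],
    [[0.3,-0.54,0.16],[0,0,0],1],
  ],
)

```text
t: 13.73
eef_pos: [0.6059, 0.2226, 0.1593]
tcp_rot: [-3.066, -0.681, 0.002]
ft_force: [-1.0, -0.0, -2.6]
grip_width: 0.053
grip_force: 32.3
```

>>> move_arm(
  rows=[
    [[0,0,0.5],[0,0,0],1],
    [[0,0,0.6],[0,0,0],1],
    [[0,0,0.5],[0,0,0],1],
    [[0,0,0.35],[0,0,0],1],
    [[0,0,0.2],[0,0,0],1],
    [[0,0,0.1],[0,0,0],1],
    [[0,0,0.05],[0,0,0],1],
    [[0,0,0],[0,0,0],1],
  ],
)

```text
t: 14.4
eef_pos: [0.6071, 0.2205, 0.1138]
tcp_rot: [-3.067, -0.678, -0.0]
ft_force: [-0.6, 0.3, -2.8]
grip_width: 0.0526
grip_force: 32.4
```

>>> move_arm(
  rows=[
    [[0,0,0.04],[0,0,0],1],
    [[0,0,0.04],[0,0,0],1],
    [[0,0,0.03],[0,0,0],1],
    [[0,0,0],[0,0,0],1],
  ],
)

```text
t: 14.73
eef_pos: [0.6071, 0.2209, 0.1119]
tcp_rot: [-3.067, -0.679, -0.001]
ft_force: [-0.2, 0.6, -1.3]
grip_width: 0.0533
grip_force: 32.4
```

>>> move_arm(
  rows=[
    [[0,0,0.04],[0,0,0],1],
    [[0,0,0],[0,0,0],1],
  ],
)

```text
t: 14.9
eef_pos: [0.6072, 0.221, 0.1118]
tcp_rot: [-3.067, -0.679, -0.001]
ft_force: [-3.0, -0.6, 4.6]
grip_width: 0.0527
grip_force: 32.8
```

>>> move_arm(
  rows=[
    [[0,0,0],[0,0,0],-1],
    [[0,0,0],[0,0,0],-1],
    [[0,0,0],[0,0,0],-1],
    [[0,0,0],[0,0,0],-1],
    [[0,0,-0.6],[0,0,0],-1],
    [[0,0,-1],[0,0,0],-1],
    [[0,0,-1],[0,0,0],-1],
    [[0,0,-1],[0,0,0],-1],
  ],
)

```text
t: 15.57
eef_pos: [0.6068, 0.2209, 0.1842]
tcp_rot: [-3.067, -0.679, 0.0]
ft_force: [0.2, -0.6, 0.9]
grip_width: 0.0854
grip_force: 0.0
```

>>> move_arm(
  rows=[
    [[-0.95,0.69,-0.5],[0,0,0],-1],
    [[-0.95,0.69,0],[0,0,0],-1],
    [[-0.95,0.69,0],[0,0,0],-1],
    [[-0.95,0.69,0],[0,0,0],-1],
    [[-0.95,0.69,0],[0,0,0],-1],
    [[-0.95,0.69,0],[0,0,0],-1],
    [[-0.95,0.69,0],[0,0,0],-1],
    [[-0.95,0.69,0],[0,0,0],-1],
  ],
)

```text
t: 16.23
eef_pos: [0.5153, 0.0557, 0.1937]
tcp_rot: [3.067, 0.679, 0.002]
ft_force: [-0.1, 0.1, -0.4]
grip_width: 0.0861
grip_force: 0.0
```

Run:
```python
from h import *
go([.448,-.067,.12],1)
p=manip.read_camera('top');print(blob(p,'red',(.607,.221),.164,15))
p=manip.read_camera('side');print(blob(p,'red',(.607,.221),.164,12))
```

```text
t 16.23 pos [0.5153 0.0557 0.1937] row [-5.65, 4.14, 3.68] x 1
None
(array([0.6061, 0.222 ]), 216, 0.163)
```

>>> move_arm(
  rows=[
    [[-0.94,0.69,0.2],[0,0,0],-1],
    [[-0.94,0.69,0.5],[0,0,0],-1],
    [[-0.94,0.69,0.6],[0,0,0],-1],
    [[-0.94,0.69,0.6],[0,0,0],-1],
    [[-0.94,0.69,0.6],[0,0,0],-1],
    [[-0.94,0.69,0.6],[0,0,0],-1],
    [[0,0,0.4],[0,0,0],-1],
    [[0,0,0.2],[0,0,0],-1],
  ],
)

```text
t: 17.0
eef_pos: [0.4483, -0.0664, 0.1183]
tcp_rot: [-3.067, -0.675, 0.0]
ft_force: [-0.0, 0.6, -0.6]
grip_width: 0.0858
grip_force: 0.0
```

Run:
```python
from h import *
go([.448,-.067,.01],1)
p=manip.read_camera('side');save(p,'s3.png')
```

```text
t 17.0 pos [ 0.4483 -0.0664  0.1183] row [-0.03, 0.03, 5.42] x 1
```

View pics/s3.png

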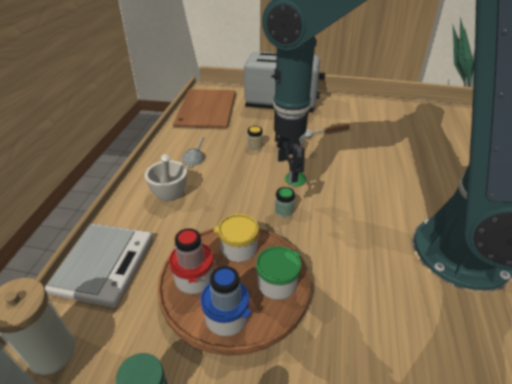

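The red jar at (188,240) and the blue at (225,280) stand on their lids. The gripper is above green, and all position estimates for green agree.

Run:
```python
from h import *
p=manip.read_camera('side');print(proj(p,np.array([.448,-.067,.13])),proj(p,np.array([.448,-.067,.064])))
```

```text
[286.98284523 171.09217044] [285.49653717 191.7730403 ]
```

>>> move_arm(
  rows=[
    [[0,0,0.3],[0,0,0],-1],
    [[0,0,0.5],[0,0,0],-1],
    [[0,0,0.3],[0,0,0],-1],
  ],
)

```text
t: 17.35
eef_pos: [0.4493, -0.0654, 0.0965]
tcp_rot: [3.067, 0.681, 0.002]
ft_force: [0.3, 0.6, 0.8]
grip_width: 0.0852
grip_force: 0.0
```

>>> move_arm(
  rows=[
    [[-0.07,0.05,0.5],[0,0,0],-1],
    [[0,0,0.8],[0,0,0],-1],
    [[0,0,0.9],[0,0,0],-1],
    [[0,0,0.9],[0,0,0],-1],
    [[0,0,0.7],[0,0,0],-1],
    [[0,0,0.4],[0,0,0],-1],
    [[0,0,0.1],[0,0,0],-1],
  ],
)

```text
t: 17.93
eef_pos: [0.4472, -0.0669, 0.0096]
tcp_rot: [-3.066, -0.68, 0.003]
ft_force: [-0.3, 0.7, 0.0]
grip_width: 0.0851
grip_force: 0.0
```

>>> move_arm(
  rows=[
    [[0,0,0],[0,0,0],1],
    [[0,0,0],[0,0,0],1],
    [[0,0,0],[0,0,0],1],
    [[0,0,0],[0,0,0],1],
    [[0,0,0],[0,0,0],1],
    [[0,0,0],[0,0,0],1],
    [[0,0,0],[0,0,0],1],
  ],
)

```text
t: 18.52
eef_pos: [0.4482, -0.0676, 0.0116]
tcp_rot: [3.067, 0.679, 0.003]
ft_force: [0.1, 1.2, 7.2]
grip_width: 0.0529
grip_force: 32.0
```

Run:
```python
from h import *
go([.431,.199,.16],1)
```

```text
t 18.52 pos [ 0.4482 -0.0676  0.0116] row [4.86, -12.44, -7.42] x 1
```

>>> move_arm(
  rows=[
    [[0,0,-0.5],[0,0,0],1],
    [[0,0,-1],[0,0,0],1],
    [[0,0,-1],[0,0,0],1],
    [[0.37,-0.95,-1],[0,0,0],1],
    [[0.37,-0.95,-1],[0,0,0],1],
    [[0.37,-0.95,-1],[0,0,0],1],
    [[0.37,-0.95,-1],[0,0,0],1],
    [[0.37,-0.95,-1],[0,0,0],1],
  ],
)

```text
t: 19.18
eef_pos: [0.4404, 0.035, 0.1619]
tcp_rot: [3.067, 0.679, 0.0]
ft_force: [0.3, 0.2, -2.1]
grip_width: 0.0527
grip_force: 32.6
```

>>> move_arm(
  rows=[
    [[0.39,-0.98,0],[0,0,0],1],
    [[0.39,-0.98,0],[0,0,0],1],
    [[0.39,-0.98,0],[0,0,0],1],
    [[0.39,-0.98,0],[0,0,0],1],
    [[0.39,-0.98,0],[0,0,0],1],
    [[0.39,-0.98,0],[0,0,0],1],
    [[0.37,-0.95,0],[0,0,0],1],
    [[0.3,-0.85,0],[0,0,0],1],
  ],
)

```text
t: 19.85
eef_pos: [0.4303, 0.2, 0.1609]
tcp_rot: [-3.067, -0.68, -0.0]
ft_force: [-0.9, -0.8, -2.7]
grip_width: 0.0532
grip_force: 32.6
```

Run:
```python
from h import *
go([.431,.199,.113],1)
```

```text
t 19.85 pos [0.4303 0.2    0.1609] row [0.01, 0.06, 2.4] x 1
```

>>> move_arm(
  rows=[
    [[0,0.05,0.5],[0,0,0],1],
    [[0,0,0.6],[0,0,0],1],
    [[0,0,0.5],[0,0,0],1],
    [[0,0,0.35],[0,0,0],1],
    [[0,0,0.25],[0,0,0],1],
    [[0,0,0.1],[0,0,0],1],
    [[0,0,0.05],[0,0,0],1],
    [[0,0,0],[0,0,0],1],
  ],
)

```text
t: 20.52
eef_pos: [0.4313, 0.1978, 0.1139]
tcp_rot: [-3.067, -0.679, -0.0]
ft_force: [0.7, -0.2, -2.3]
grip_width: 0.0528
grip_force: 32.6
```

>>> move_arm(
  rows=[
    [[0,0,0.04],[0,0,0],1],
    [[0,0,0.03],[0,0,0],1],
    [[0,0,0],[0,0,0],1],
  ],
)

```text
t: 20.77
eef_pos: [0.4313, 0.198, 0.1125]
tcp_rot: [-3.067, -0.679, -0.001]
ft_force: [-0.7, 0.2, -2.5]
grip_width: 0.0532
grip_force: 32.6
```

>>> move_arm(
  rows=[
    [[0,0,0.04],[0,0,0],1],
    [[0,0,0.03],[0,0,0],1],
    [[0,0,0],[0,0,0],1],
  ],
)

```text
t: 21.02
eef_pos: [0.4314, 0.198, 0.1116]
tcp_rot: [-3.067, -0.679, -0.001]
ft_force: [-1.2, 0.0, 5.9]
grip_width: 0.053
grip_force: 33.2
```

>>> move_arm(
  rows=[
    [[0,0,0],[0,0,0],-1],
    [[0,0,0],[0,0,0],-1],
    [[0,0,0],[0,0,0],-1],
    [[0,0,0],[0,0,0],-1],
    [[0,0,-0.6],[0,0,0],-1],
    [[0,0,-1],[0,0,0],-1],
    [[0,0,-1],[0,0,0],-1],
    [[0,0,-1],[0,0,0],-1],
  ],
)

```text
t: 21.68
eef_pos: [0.4308, 0.1978, 0.1835]
tcp_rot: [-3.067, -0.679, 0.001]
ft_force: [0.8, 0.6, 0.4]
grip_width: 0.0854
grip_force: 0.0
```

>>> move_arm(
  rows=[
    [[-0.17,0.98,-0.5],[0,0,0],-1],
    [[-0.17,0.98,0],[0,0,0],-1],
    [[-0.17,0.98,0],[0,0,0],-1],
    [[-0.17,0.98,0],[0,0,0],-1],
    [[-0.17,0.98,0],[0,0,0],-1],
    [[-0.17,0.98,0],[0,0,0],-1],
    [[-0.17,0.98,0],[0,0,0],-1],
    [[-0.17,0.98,0],[0,0,0],-1],
  ],
)

```text
t: 22.35
eef_pos: [0.4727, 0.0433, 0.1928]
tcp_rot: [-3.067, -0.679, 0.0]
ft_force: [0.2, 0.2, 0.4]
grip_width: 0.0854
grip_force: 0.0
```

>>> move_arm(
  rows=[
    [[-0.17,0.98,0],[0,0,0],-1],
    [[-0.17,0.98,0],[0,0,0],-1],
    [[-0.17,0.98,0],[0,0,0],-1],
    [[-0.17,0.98,0],[0,0,0],-1],
    [[-0.17,0.98,0],[0,0,0],-1],
    [[-0.17,0.98,0],[0,0,0],-1],
    [[-0.17,0.98,0],[0,0,0],-1],
    [[-0.17,0.98,0],[0,0,0],-1],
  ],
)

```text
t: 23.02
eef_pos: [0.5143, -0.1103, 0.1927]
tcp_rot: [-3.067, -0.679, 0.0]
ft_force: [0.5, -0.1, -0.3]
grip_width: 0.0855
grip_force: 0.0
```

>>> move_arm(
  rows=[
    [[-0.17,0.98,0],[0,0,0],-1],
    [[-0.17,0.98,0.2],[0,0,0],-1],
    [[-0.17,0.98,0.4],[0,0,0],-1],
    [[-0.17,0.98,0.5],[0,0,0],-1],
    [[-0.17,0.98,0.5],[0,0,0],-1],
    [[-0.17,0.98,0.5],[0,0,0],-1],
    [[-0.17,0.98,0.4],[0,0,0],-1],
    [[-0.17,0.98,0.3],[0,0,0],-1],
  ],
)

```text
t: 23.68
eef_pos: [0.5556, -0.264, 0.1358]
tcp_rot: [-3.066, -0.679, 0.001]
ft_force: [-0.3, -0.5, 0.5]
grip_width: 0.0857
grip_force: 0.0
```

Run:
```python
from h import *
go([.5835,-.369,.01],1)
p=manip.read_camera('side');save(p,'s4.png');print(blob(p,'yellow',(.5835,-.369),.064,16),blob(p,'yellow',(.531,.122),.105,32))
p=manip.read_camera('top');save(p,'t4.png');print(blob(p,'yellow',(.5835,-.369),.064,16),blob(p,'yellow',(.531,.122),.105,32))
for k,w in dict(red=(.607,.221),green=(.431,.198),blue=(.514,.298)).items(): print(k,blob(p,k,w,.164,14))
```

```text
t 23.68 pos [ 0.5556 -0.264   0.1358] row [-0.95, 5.36, 6.29] x 1
(array([ 0.5869, -0.3665]), 40, 0.065) (array([0.5305, 0.1297]), 1049, 0.1)
(array([ 0.572 , -0.3775]), 49, 0.063) (array([0.5316, 0.1199]), 1546, 0.1)
red (array([0.6063, 0.22  ]), 270, 0.163)
green None
blue (array([0.5146, 0.2976]), 251, 0.164)
```

View pics/s4.png

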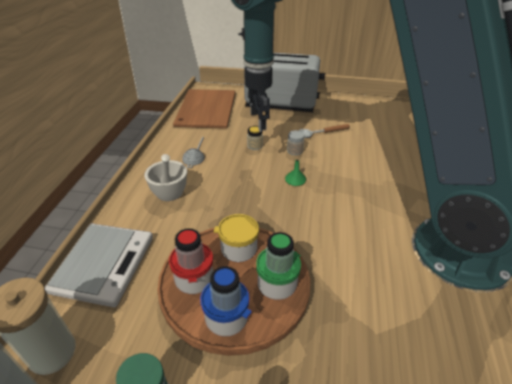

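Red (188,240), green (281,245) and blue (225,280) all stand on their lids. The yellow jar (255,137) is still untouched, so I go for it.

>>> move_arm(
  rows=[
    [[-0.17,0.95,0],[0,0,0],-1],
    [[-0.17,0.95,0],[0,0,0],-1],
    [[-0.17,0.95,0],[0,0,0],-1],
    [[-0.17,0.95,0],[0,0,0],-1],
    [[-0.17,0.95,0.3],[0,0,0],-1],
    [[-0.1,0.6,0.5],[0,0,0],-1],
    [[0,0,0.4],[0,0,0],-1],
    [[0,0,0.2],[0,0,0],-1],
  ],
)

```text
t: 24.45
eef_pos: [0.5827, -0.3671, 0.1069]
tcp_rot: [-3.065, -0.677, 0.003]
ft_force: [-1.2, 0.3, -0.6]
grip_width: 0.0852
grip_force: 0.0
```

Run:
```python
from h import *
go([.5835,-.369,.01],1)
```

```text
t 24.45 pos [ 0.5827 -0.3671  0.1069] row [0.0, 0.12, 4.85] x 1
```

>>> move_arm(
  rows=[
    [[0,0.05,0.5],[0,0,0],-1],
    [[0,0,0.8],[0,0,0],-1],
    [[0,0,0.9],[0,0,0],-1],
    [[0,0,0.9],[0,0,0],-1],
    [[0,0,0.8],[0,0,0],-1],
    [[0,0,0.6],[0,0,0],-1],
    [[0,0,0.25],[0,0,0],-1],
  ],
)

```text
t: 25.03
eef_pos: [0.5827, -0.3667, 0.0115]
tcp_rot: [-3.064, -0.68, 0.004]
ft_force: [0.5, -0.1, -0.3]
grip_width: 0.0853
grip_force: 0.0
```

>>> move_arm(
  rows=[
    [[0,0,0],[0,0,0],1],
    [[0,0,0],[0,0,0],1],
    [[0,0,0],[0,0,0],1],
    [[0,0,0],[0,0,0],1],
    [[0,0,0],[0,0,0],1],
    [[0,0,0],[0,0,0],1],
    [[0,0,0],[0,0,0],1],
  ],
)

```text
t: 25.62
eef_pos: [0.5849, -0.3694, 0.0151]
tcp_rot: [3.066, 0.679, 0.002]
ft_force: [0.1, 1.5, 6.3]
grip_width: 0.0527
grip_force: 32.3
```

Run:
```python
from h import *
go([.531,.122,.16],1)
```

```text
t 25.62 pos [ 0.5849 -0.3694  0.0151] row [7.94, -23.4, -7.28] x 1
```

>>> move_arm(
  rows=[
    [[0,0,-0.5],[0,0,0],1],
    [[0,0,-1],[0,0,0],1],
    [[0,0,-1],[0,0,0],1],
    [[0.33,-0.97,-1],[0,0,0],1],
    [[0.33,-0.97,-1],[0,0,0],1],
    [[0.33,-0.97,-1],[0,0,0],1],
    [[0.33,-0.97,-1],[0,0,0],1],
    [[0.33,-0.97,-0.8],[0,0,0],1],
  ],
)

```text
t: 26.28
eef_pos: [0.5728, -0.2662, 0.1617]
tcp_rot: [3.067, 0.679, 0.001]
ft_force: [0.3, -0.3, -0.8]
grip_width: 0.0529
grip_force: 32.1
```

>>> move_arm(
  rows=[
    [[0.33,-0.97,0],[0,0,0],1],
    [[0.33,-0.97,0],[0,0,0],1],
    [[0.33,-0.97,0],[0,0,0],1],
    [[0.33,-0.97,0],[0,0,0],1],
    [[0.33,-0.97,0],[0,0,0],1],
    [[0.33,-0.97,0],[0,0,0],1],
    [[0.33,-0.97,0],[0,0,0],1],
    [[0.33,-0.97,0],[0,0,0],1],
  ],
)

```text
t: 26.95
eef_pos: [0.5547, -0.103, 0.1602]
tcp_rot: [-3.067, -0.679, 0.001]
ft_force: [0.1, 0.1, -1.2]
grip_width: 0.053
grip_force: 32.1
```

>>> move_arm(
  rows=[
    [[0.33,-0.97,0],[0,0,0],1],
    [[0.33,-0.97,0],[0,0,0],1],
    [[0.33,-0.97,0],[0,0,0],1],
    [[0.33,-0.97,0],[0,0,0],1],
    [[0.33,-0.97,0],[0,0,0],1],
    [[0.33,-0.97,0],[0,0,0],1],
    [[0.33,-0.97,0],[0,0,0],1],
    [[0.33,-0.97,0],[0,0,0],1],
  ],
)

```text
t: 27.62
eef_pos: [0.5371, 0.0599, 0.1602]
tcp_rot: [-3.067, -0.679, 0.001]
ft_force: [0.3, 0.5, -1.9]
grip_width: 0.0528
grip_force: 32.1
```

Run:
```python
from h import *
go([.531,.122,.1165],1)
```

```text
t 27.62 pos [0.5371 0.0599 0.1602] row [1.04, -2.94, 2.18] x 1
```

>>> move_arm(
  rows=[
    [[0.33,-0.93,0],[0,0,0],1],
    [[0.33,-0.93,0],[0,0,0],1],
    [[0.25,-0.7,0],[0,0,0],1],
    [[0.13,-0.38,0.2],[0,0,0],1],
    [[0,0,0.5],[0,0,0],1],
    [[0,0,0.5],[0,0,0],1],
    [[0,0,0.4],[0,0,0],1],
    [[0,0,0.3],[0,0,0],1],
  ],
)

```text
t: 28.28
eef_pos: [0.5309, 0.12, 0.1202]
tcp_rot: [-3.068, -0.678, 0.004]
ft_force: [0.3, 1.4, -1.7]
grip_width: 0.053
grip_force: 32.1
```

>>> move_arm(
  rows=[
    [[0,0,0.12],[0,0,0],1],
    [[0,0,0.08],[0,0,0],1],
    [[0,0,0],[0,0,0],1],
  ],
)

```text
t: 28.53
eef_pos: [0.5317, 0.1206, 0.1175]
tcp_rot: [-3.067, -0.678, 0.001]
ft_force: [0.6, 0.3, -1.0]
grip_width: 0.0526
grip_force: 32.1
```

>>> move_arm(
  rows=[
    [[0,0,0.04],[0,0,0],1],
    [[0,0,0.04],[0,0,0],1],
    [[0,0,0.03],[0,0,0],1],
    [[0,0,0],[0,0,0],1],
  ],
)

```text
t: 28.87
eef_pos: [0.5319, 0.1211, 0.1159]
tcp_rot: [-3.067, -0.679, -0.001]
ft_force: [0.2, -0.1, -0.7]
grip_width: 0.0524
grip_force: 32.1
```

>>> move_arm(
  rows=[
    [[0,0,0.04],[0,0,0],1],
    [[0,0,0.03],[0,0,0],1],
    [[0,0,0],[0,0,0],1],
  ],
)

```text
t: 29.12
eef_pos: [0.5322, 0.1212, 0.1151]
tcp_rot: [3.067, 0.679, 0.002]
ft_force: [-1.0, -0.1, 4.5]
grip_width: 0.0528
grip_force: 32.6
```

Contact, so I release and retreat upward and away.

>>> move_arm(
  rows=[
    [[0,0,0],[0,0,0],-1],
    [[0,0,0],[0,0,0],-1],
    [[0,0,0],[0,0,0],-1],
    [[0,0,0],[0,0,0],-1],
    [[0,0,-0.6],[0,0,0],-1],
    [[0,0,-1],[0,0,0],-1],
    [[0,0,-1],[0,0,0],-1],
    [[0,0,-1],[0,0,0],-1],
  ],
)

```text
t: 29.78
eef_pos: [0.5314, 0.121, 0.1868]
tcp_rot: [-3.067, -0.679, 0.002]
ft_force: [0.4, -0.1, -0.4]
grip_width: 0.0854
grip_force: 0.0
```

>>> move_arm(
  rows=[
    [[-0.3,0.95,-0.5],[0,0,0],-1],
    [[-0.3,0.95,0],[0,0,0],-1],
    [[-0.3,0.95,0],[0,0,0],-1],
    [[-0.3,0.95,0],[0,0,0],-1],
    [[-0.3,0.95,0],[0,0,0],-1],
    [[-0.3,0.95,0],[0,0,0],-1],
    [[-0.3,0.95,0],[0,0,0],-1],
    [[-0.3,0.95,0],[0,0,0],-1],
  ],
)

```text
t: 30.45
eef_pos: [0.5524, -0.038, 0.1962]
tcp_rot: [-3.067, -0.679, 0.0]
ft_force: [-0.2, -1.0, 1.2]
grip_width: 0.0856
grip_force: 0.0
```

>>> move_arm(
  rows=[
    [[-0.3,0.95,0],[0,0,0],-1],
    [[-0.3,0.95,0],[0,0,0],-1],
    [[-0.3,0.95,0],[0,0,0],-1],
    [[-0.3,0.95,0],[0,0,0],-1],
    [[-0.3,0.95,0],[0,0,0],-1],
    [[0,0,0],[0,0,0],-1],
    [[0,0,0],[0,0,0],-1],
    [[0,0,0],[0,0,0],-1],
  ],
)

```text
t: 31.12
eef_pos: [0.565, -0.1353, 0.196]
tcp_rot: [-3.066, -0.678, 0.001]
ft_force: [0.4, 0.0, 0.3]
grip_width: 0.0853
grip_force: 0.0
```

Run:
```python
from h import *
for c in('top','side'):
    p=manip.read_camera(c);save(p,c+'5.png')
    for k,w in dict(red=(.607,.221),green=(.431,.198),blue=(.514,.298),yellow=(.532,.121)).items(): print(c,k,blob(p,k,w,.164,12),[(np.round(r['position'],3),round(r['conf'],2)) for r in manip.place_of('tub_'+k,p)][:1])
```

```text
top red (array([0.6062, 0.2202]), 268, 0.164) [(array([0.61 , 0.222, 0.035]), 0.68)]
top green (array([0.4315, 0.1973]), 230, 0.163) [(array([0.434, 0.201, 0.033]), 0.67)]
top blue (array([0.5144, 0.2976]), 253, 0.163) [(array([0.514, 0.302, 0.035]), 0.57)]
top yellow (array([0.531 , 0.1198]), 286, 0.163) [(array([0.529, 0.121, 0.034]), 0.56)]
side red (array([0.606 , 0.2221]), 217, 0.163) [(array([0.609, 0.222, 0.036]), 0.71)]
side green None [(array([0.43 , 0.199, 0.032]), 0.64)]
side blue (array([0.5144, 0.2995]), 267, 0.163) [(array([0.515, 0.298, 0.038]), 0.85)]
side yellow (array([0.5312, 0.1223]), 157, 0.163) [(array([0.532, 0.119, 0.04 ]), 0.76)]
```

View pics/side5.png

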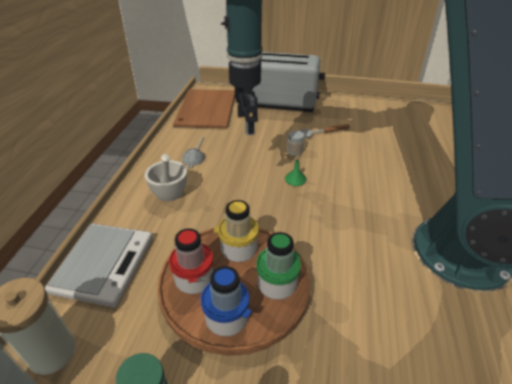

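View pics/top5.png

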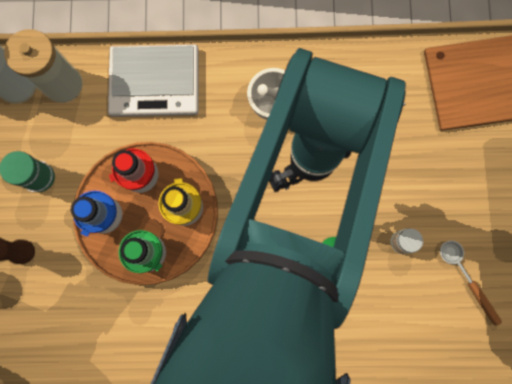

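All four jars stand centred on their matching lids: in the top view red (126,162), yellow (176,199), blue (90,210) and green (136,248). The honey jar (407,241) is unmoved and the gripper is clear.

```bash
python3 -c "
from workcell import manip
print(manip.job_done())"
```

```text
the job is handed in; nothing more can be done
None
```

All four spice jars stand upright on their matching tubs, the honey jar is where it started, and the job was handed in at about 31 s; the hand-in returned no verdict.

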